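# Release and open the leak-test chamber

### The job

The leak test is over: of the two chambers with clear lids, open the one that has a block in it. Without gripping anything, press its front release tab down with the fingertips until the lid springs up, let go of the tab, then gently push the lid back until it rests fully open against its stop. Leave the block in its pocket, the empty chamber shut and everything round about as it is, and do not lift, tilt or shove the chambers along.

Things in the scene. Friction and masses are not known exactly. Their poses are not given: they have to be found in the camera images.
- chamber_a: leak-test chamber with the tested block in its pocket, loose (1.8 kg) on a steel foot plate 166 x 106 mm: aluminium body 110 x 96 mm, top 48 mm up, clear hinged lid. Origin on the table under the middle of the body; x points from its front (black release tab) to its hinge. Pocket 50 x 56 mm, 22 mm deep, middle at x = -12 mm. An air port stands out 30 mm from its -y side
- chamber_b: a second chamber, the same in every part and with the same origin and axes, but its pocket is empty. Which of the two stands left or right changes
- block: tested block: aluminium with a round recess and a red seal, 44 x 50 x 18 mm, lying loose in the pocket of chamber_a under the clear lid, its underside 26 mm above the table; origin in the middle of its underside
- chamber_a_tab_top (a point): point to press: on top of the black ribbed paddle of chamber_a's release tab, 95 mm in front of its origin, 35 mm above the table; moves with the tab. The paddle is 30 mm wide and 44 mm long, the point 13 mm from its free end. 27 mm behind the point, towards the lid, stands the hook's front face, up to 57 mm above the table
- chamber_a_tab (a joint): angle of that tab in rad: 0 at rest (hook over the lid's front lip), 0.36 fully down. It tips down about a pivot 34 mm behind the point; the lid comes free at about 0.26 rad, 9 mm down at the point (12 mm fully down). Its spring takes 2 N to start, 6 N fully down; let go, it springs back
- chamber_a_lid_edge (a point): middle of the front edge of chamber_a's lid, half-way through its thickness, 113 mm from the hinge axis; moves with the lid. The lid is a clear plate 104 x 92 mm, 8 mm thick, 0.12 kg; a steel lip stands out 9 mm in front of the point
- chamber_a_hinge (a point): middle of the hinge axis of chamber_a's lid, 60 mm behind the chamber's origin, 53 mm above the table; the axis is level, along the chamber's y
- chamber_a_lid (a joint): opening angle of that lid in rad: 0 shut, about 0.40 where its spring plunger holds it up after release, 1.57 upright, 1.92 fully open against its stop. Let go below upright it falls back on to the plunger; beyond upright it falls against the stop and stays. Pushing it takes about 2 N at the front edge; 8 N against the stop may tip the chamber
- chamber_b_lid (a joint): opening angle of the other chamber's lid in rad, 0 shut and latched
- waiting_block_1: aluminium test block, 44 x 50 x 18 mm, standing on the table in front of the chambers, waiting its turn; origin in the middle of its underside
- waiting_block_2: a second such aluminium test block on the table, 44 x 50 x 18 mm; origin in the middle of its underside
- screwdriver: screwdriver with a yellow handle, 25 x 168 x 24 mm, lying on the table in front; origin in the middle of its underside
- caliper: steel caliper, 72 x 205 x 12 mm, lying on the table in front; origin in the middle of its underside
- marker: marker pen, 16 x 125 x 17 mm, lying on the table between the two chambers; origin in the middle of its underside
- tape_roll: roll of blue tape lying flat, 71 mm across, 23 mm high, at the left; origin in the middle of its underside
- oil_bottle: squeeze oil bottle, 41 mm across, 125 mm high, standing behind the chambers; origin in the middle of its underside
- nest: aluminium cylinder with a small brass port, 47 mm across, 51 mm high, standing behind at the right; origin in the middle of its underside

How it is judged:
By the outcome, as a careful person would: the job done as asked, in the order asked, and still so for the second after the job is handed in, with the robot touching nothing.
It also fails if it takes over 42 s, if anything falls off the work surface, if the arm or the gripper's body presses on something with over 40 N, if the wrist force passes 120 N, or if a joint passes its speed limit or range.

### The arm

A 6-joint arm with a two-finger parallel gripper is mounted at the origin on a cart in front of the work surface, level with it; the furniture and walls round the work are solid. World frame = base frame: x ahead of the robot, y to its left, z up, the work surface at z = 0. Lengths are in m, angles in rad, forces in N, time in s.
With the tool pointing down it reaches from about 0.35 to 0.975 m from the base axis. Payload 4.9 kg.
Tool frame: the origin (TCP) lies on the centre line of the jaws, within the pads' length; the fingertips stand 14 mm ahead of it and the grasp point (between the pads) lies 5 mm behind it; x points along the fingers, z is the direction in which the jaws open and shut, and the axes are right-handed (so a half turn about x gives the same grasp; the last joint's range is limited). The gripper opens to 85 mm and grips with 20 to 120 N. Pads are 22 mm wide; open, the fingers measure 114 mm over their backs; the gripper's body (76 mm by 85 mm) begins 54 mm behind the grasp point. The pads swing forward as they close: fully open they stand 13 mm farther back than shut.
Start: joints at [0.987, 0.053, 1.613, -0, 1.476, -0.119], TCP at [0.28, 0.559, 0.245] pointing down, gripper open.
Joint ranges: [-3.01, 3.01], [-1.01, 2.22], [0.06, 2.58], [-1.02, 4.17], [0.09, 2.62], [-3.14, 3.14]. Speed limits (rad/s): [2.57, 2.57, 3.14, 3.14, 3.14, 3.14].

### API

Orientations are given as a rotation vector (axis times angle).
In Python, from station import ctrl gives the robot as it stands.
- The arm moves only by the tool move_arm, never from a script. Its argument "increments" is a list that holds one entry, the list of rows, each a list of 4 numbers: the shift along the tool's x, y, z in units of 25 cm (1.0 is 25 cm), then the turn about the tool's x in units of 90 degrees (1.0 is 90 degrees). A call has 1 to 20 rows; each row shifts and turns the commanded pose from where the row before left it, along the tool's axes as they then stand; what a row does not reach is not made up. A row lasts 1/12 s, in which the tool goes at most 41.7 mm and 7.16 degrees, less where a joint would pass 70% of its speed; a pose out of reach is approached as far as the arm can. A call with a number of a shift or a turn outside -1 to 1 is refused whole. A call with a gripper value outside its range is refused whole. "gripper" is the closure, from 0 (fully open) to 1 (shut), set as the call begins (left out, the last holds). The fingers move at their own pace and stop on an object; "squeeze" is the grip in N (left out, the last holds). Time passes only in rows, so rows that do not move let the fingers close. It gives the time, the measured TCP pose, the force and the opening at its end, in the units of the state.
- ctrl.get_obs(): the state, without advancing time (a new reading comes with each control period).
- ctrl.get_image(name): name is "scene" or "top" or "wrist"; returns a dict with "pixels" (400x640x3 uint8, red, green, blue), "depth" (400x640 float32, m along the optical axis (not along the pixel's ray), 0 where there is no reading), "K" (3x3 intrinsics, pixels), "extrinsics" (4x4, takes a point from camera to world coordinates); the wrist camera has in their place "tool_from_camera" (4x4, takes a point from camera to tool coordinates, whose origin is the TCP and whose axes are the tool frame's). Camera axes: x right, y up, looking along -z (the intrinsics and any distortion apply to the point x, -y, -z); pixel columns grow to the right and rows downward; lengths in m; the calibration is good to about 2 mm. A picture is of the moment at which its call begins: read the wrist's pose just before it.
- ctrl.finish_job(): hands the job in, once; it reports no verdict.
Trained networks look in the newest picture that a camera, given by its name, has taken for a name from the list of things; names that differ only in an ending like _2 or _b are one class to them, and where a whole thing is asked for, a point or a joint stands for the part that bears it (a point fixed in the world has none). Each returns a list of dicts, best first, with "score" (0 to 1); they miss things now and then, are a little off and sometimes report something else, mostly with a low value. They report only what shows in the picture. A call takes as long as a camera call.
- ctrl.trace(camera, target): "region" (400x640 bool, what is visible of it) and "pixel" ([row, column] in pixels, amid what is visible of it).
The state is a dict: "t": time; "q": joint angles; "dq": joint speeds; "effort": joint torques, N m; "tool_pos": TCP position; "tool_rot": TCP orientation; "contact_force": force on the tool from outside, world axes, zero at the start; "wrist_torque": the same for the moment, N m; "opening": finger opening in m.
Only numpy, scipy, OpenCV 4.12 (cv2) and the standard library are available. Lean on these libraries where they do the work, as an engineer would, in place of code of your own. Each camera call takes 0.05 s, during which the arm holds its last target. There are 200 camera calls.

## Working session

There is one attempt and no reset: what is moved stays moved. The work goes in short steps, Python scripts to look and compute and a tool call to move; the robot and the scene stay as the last step left them, time stands still between calls to the robot, and variables do not carry over. Pictures are saved under pics/ and viewed, about 8 in all and at most 12, crops included, and the job is handed in when it is done.

Besides the shell and the picture viewer there is one more tool, called after "Call:" as name(argument=value, ...), one argument or row to a line, values as JSON. move_arm: Moves the arm, as the interface text tells. Shifts and turns lie within -1 to 1; 1 stands for 25 cm of shift or 90 degrees of turn. Its arguments: {"type":"object","properties":{"increments":{"type":"array","items":{"type":"array","items":{"type":"array","items":{"type":"number","minimum":-1,"maximum":1}}}},"gripper":{"type":"number"},"squeeze":{"type":"number"}},"required":["increments"]}

```bash
ls; mkdir -p pics; cat > h.py <<'E'
import numpy as np, cv2
from station import ctrl
from scipy.spatial.transform import Rotation as R
def world(im,E=None):
    d=im["depth"];K=im["K"];v,u=np.mgrid[:400,:640]
    p=np.stack([(u-K[0,2])/K[0,0]*d,-(v-K[1,2])/K[1,1]*d,-d],-1)
    E=im["extrinsics"] if E is None else E
    return p@E[:3,:3].T+E[:3,3]
def save(im,n): cv2.imwrite(f"pics/{n}.png",im["pixels"][:,:,::-1])
E
python3 - <<'E'
from h import *
o=ctrl.get_obs();print(o)
print(R.from_rotvec(o["tool_rot"]).as_matrix().round(3))
for c in["top","scene"]:
    im=ctrl.get_image(c);save(im,c+"0");W=world(im)
    np.savez(c+"0.npz",W=W,pix=im["pixels"],K=im["K"],E=im["extrinsics"])
    print(c,im["extrinsics"].round(3).tolist(),im["K"].tolist())
    for t in["chamber_a","block","chamber_a_tab","chamber_a_lid","marker","oil_bottle","waiting_block_1","nest"]:
        for r in ctrl.trace(c,t)[:4]:
            g=r["region"]&(im["depth"]>0);print(t,round(r["score"],2),np.round(r["pixel"]),g.sum(),np.median(W[g],0).round(3) if g.any() else 0)
E
```

```text
pics
{'t': 0.0, 'q': array([ 9.87035512e-01,  5.33414481e-02,  1.61430109e+00,  1.27534821e-05,
        1.47597587e+00, -1.19011979e-01]), 'dq': array([-7.24191505e-04, -5.04407482e-04,  4.61164963e-04, -5.50324791e-06,
        3.44118393e-04, -1.86057538e-03]), 'effort': array([-7.95595952e-04, -3.93698359e+01, -3.70166624e+01, -1.85598788e-04,
        7.44982157e-03,  1.26256072e-06]), 'tool_pos': array([0.27979931, 0.5582108 , 0.2440683 ]), 'tool_rot': array([-0.86134742,  1.39580356,  0.85997049]), 'contact_force': array([-0.06847892, -0.20595936,  0.3873003 ]), 'wrist_torque': array([-0.00379955,  0.02258931, -0.02960493]), 'opening': 0.08526298257752266}
[[-0.001 -0.894  0.448]
 [-0.002  0.448  0.894]
 [-1.     0.    -0.002]]
top [[0.008, 0.998, -0.063, 0.473], [-1.0, 0.006, -0.022, -0.012], [-0.021, 0.063, 0.998, 1.2], [0.0, 0.0, 0.0, 1.0]] [[431.6230570467691, 0.0, 319.92939014083686], [0.0, 431.6230570467691, 208.69539260372923], [0.0, 0.0, 1.0]]
chamber_a 0.81 [197. 392.] 2500 [ 0.575 -0.178  0.056]
chamber_a 0.63 [198. 272.] 2472 [0.569 0.143 0.056]
block 0.61 [228. 275.] 
[... 925 characters left out ...]
0.113  0.009]
chamber_a 0.57 [250. 358.] 1818 [ 0.576 -0.184  0.058]
block 0.55 [204. 286.] 1960 [0.559 0.117 0.043]
chamber_a_tab 0.52 [208. 264.] 168 [0.502 0.134 0.036]
chamber_a_lid 0.91 [193. 288.] 663 [0.571 0.138 0.058]
marker 0.72 [235. 321.] 238 [ 0.582 -0.028  0.013]
oil_bottle 0.72 [201. 362.] 502 [0.734 0.036 0.046]
oil_bottle 0.49 [274. 447.] 765 [ 0.718 -0.306  0.035]
oil_bottle 0.33 [244. 237.] 254 [0.383 0.021 0.017]
oil_bottle 0.23 [208. 263.] 116 [0.5   0.132 0.037]
waiting_block_1 0.7 [242. 236.] 319 [0.383 0.025 0.017]
waiting_block_1 0.63 [256. 247.] 379 [ 0.385 -0.047  0.016]
nest 0.84 [273. 446.] 798 [ 0.718 -0.305  0.035]
nest 0.42 [205. 286.] 2036 [0.559 0.118 0.042]
```

```bash
python3 - <<'E'
import cv2
a=cv2.imread("pics/top0.png")[110:310,210:470];cv2.imwrite("pics/topc.png",cv2.resize(a,None,fx=3,fy=3,interpolation=cv2.INTER_CUBIC))
a=cv2.imread("pics/scene0.png")[130:330,190:470];cv2.imwrite("pics/scenec.png",cv2.resize(a,None,fx=2.8,fy=2.8,interpolation=cv2.INTER_CUBIC))
E
```

```text
(no output)
```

View pics/topc.png

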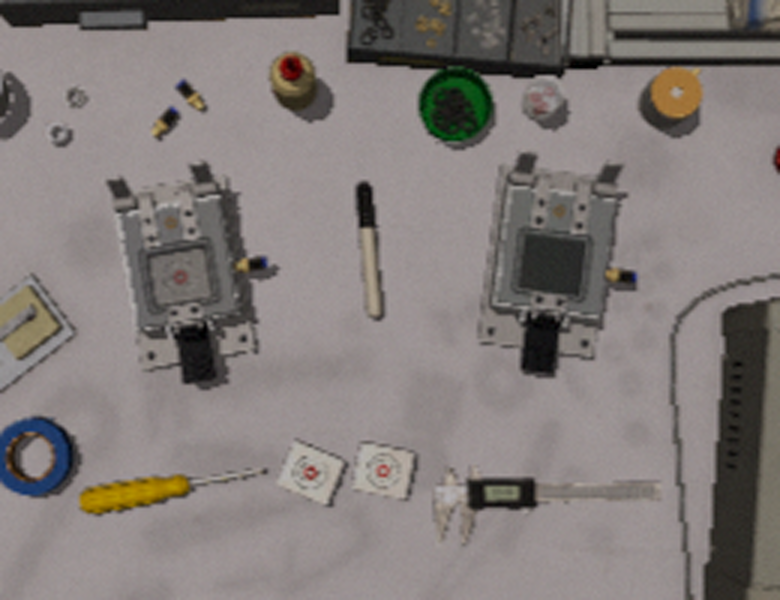

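View pics/scenec.png

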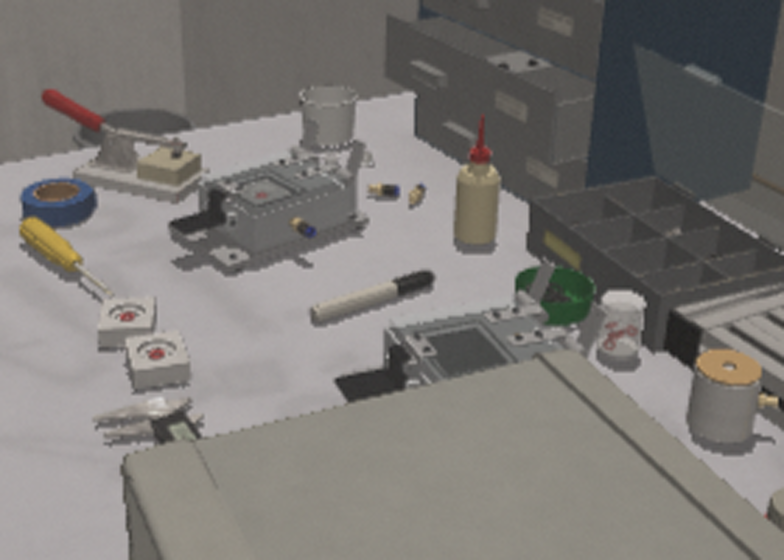

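The left chamber (crop px 180,277) has the red-sealed block, and the right pocket is empty, so chamber_a is the left one. Next I fit its pose.

```bash
cat > fit.py <<'E'
from h import *
from scipy.optimize import minimize
def fit(W,m0=None):
    """fit rectangle of foot plate/body: maximise agreement of height map with model"""
    P=W.reshape(-1,3); P=P[(abs(P[:,0]-.56)<.14)&(abs(P[:,1]-.145)<.09)&(P[:,2]>-.02)&(P[:,2]<.09)]
    def model(x,y):
        z=np.zeros_like(x)
        z[(abs(x)<.083)&(abs(y)<.053)]=.006
        z[(x<-.064)&(x>-.108)&(abs(y)<.015)]=.035
        z[(abs(x)<.055)&(abs(y)<.048)]=.048
        z[(x>-.053)&(x<.051)&(abs(y)<.046)]=.056
        return z
    def cost(p):
        c,s=np.cos(p[2]),np.sin(p[2]);d=P[:,:2]-p[:2]
        return np.minimum(abs(P[:,2]-model(d@[c,s],d@[-s,c])),.025).mean()*1e3
    best=min(([cost((x,y,a)),x,y,a] for x in np.arange(.55,.60,.005) for y in np.arange(.12,.17,.005) for a in np.arange(-.2,.4,.05)),key=lambda b:b[0])
    r=minimize(cost,best[1:],method="Nelder-Mead",options=dict(initial_simplex=np.array(best[1:])+np.array([[0,0,0],[.006,0,0],[0,.006,0],[0,0,.06]])))
    return r.x,r.fun,len(P)
E
python3 - <<'E'
from fit import *
W=np.load("top0.npz")["W"]
print(fit(W))
z=W[...,2];m=(abs(W[...,0]-.4)<.05)&(abs(W[...,1])<.1);print("table z",np.median(z[m]))
W2=np.load("scene0.npz")["W"];print(fit(W2))
E
```

```text
(array([0.57647268, 0.15145083, 0.17977316]), np.float64(3.7795822336153413), 6392)
table z 0.0009700807624326568
(array([0.57349264, 0.14862635, 0.18457381]), np.float64(6.938776464519177), 3758)
```

Call:
move_arm(
  increments=[
    [[0,0,0,-0.07],[0,0,0,-0.07],[0,0,0,-0.07],[0,0,0,-0.07],[0,0,0,-0.07],[0,0,0,-0.06],[0,-0.033,-0.126,0],[0,-0.033,-0.126,0],[0,-0.033,-0.126,0],[0,-0.033,-0.126,0],[0,-0.033,-0.126,0],[0,-0.033,-0.126,0],[0,-0.033,-0.126,0],[0,-0.033,-0.126,0],[0,-0.033,-0.126,0],[0,-0.033,-0.126,0],[0,-0.033,-0.126,0],[0,-0.033,-0.126,0],[0,-0.033,-0.126,0],[0,0,0,0]],
  ],
  gripper=1,
  squeeze=20,
)

```text
t: 2.57
tool_pos: [0.4604, 0.1708, 0.2456]
tool_rot: [-1.338, 1.123, 1.334]
contact_force: [-0.4, -0.5, -0.1]
opening: -0.0001
```

```bash
cat > where.py <<'E'
from h import *
C=np.array([.576,.151]);A=.18
def where():
    o=ctrl.get_obs();p=o["tool_pos"];M=R.from_rotvec(o["tool_rot"]).as_matrix()
    c,s=np.cos(A),np.sin(A);d=p[:2]-C
    print("t",round(o["t"],2),"chamber xy",(d@[c,s]).round(4),(d@[-s,c]).round(4),"z",p[2].round(4),"yaw err deg",np.degrees(np.arctan2(M[1,2],M[0,2])-np.pi/2-A).round(2),"f",o["contact_force"].round(2))
    return o,M
E
python3 - <<'E'
from where import *
o,M=where()
im=ctrl.get_image("wrist");save(im,"w1")
T=np.eye(4);T[:3,:3]=M;T[:3,3]=o["tool_pos"];E=T@im["tool_from_camera"]
W=world(im,E);np.savez("w1.npz",W=W,E=E,K=im["K"]);print(im["tool_from_camera"].round(3).tolist(),np.nanmin(W[im["depth"]>0],0),np.nanmax(W[im["depth"]>0],0))
from fit import fit
print(fit(W[im["depth"]>0]))
# project the current model
K=im["K"];img=im["pixels"][:,:,::-1].copy()
c,s=np.cos(A),np.sin(A)
def pr(x,y,z):
    w=np.array([C[0]+c*x-s*y,C[1]+s*x+c*y,z,1]);q=np.linalg.inv(E)@w
    return int(K[0,2]+K[0,0]*q[0]/-q[2]),int(K[1,2]+K[1,1]*q[1]/q[2])
for x0,x1,h,z in[(-.083,.083,.053,.006),(-.108,-.064,.015,.035),(-.053,.051,.046,.056)]:
    cv2.polylines(img,[np.array([pr(x0,-h,z),pr(x0,h,z),pr(x1,h,z),pr(x1,-h,z)])],True,(0,255,0),1)
cv2.imwrite("pics/w1m.png",img)
E
```

```text
t 2.57 chamber xy -0.1101 0.0402 z 0.2456 yaw err deg -0.37 f [-0.38 -0.48 -0.08]
[[-0.001, 0.275, -0.962, -0.128], [0.0, 0.962, 0.275, 0.069], [1.0, 0.0, -0.001, 0.0], [0.0, 0.0, 0.0, 1.0]] [-0.12988329 -0.2414572  -0.77269519] [1.13380245 1.73769317 0.3310183 ]
(array([0.57488501, 0.14991752, 0.18452187]), np.float64(3.463674059400844), 19088)
```

View pics/w1m.png

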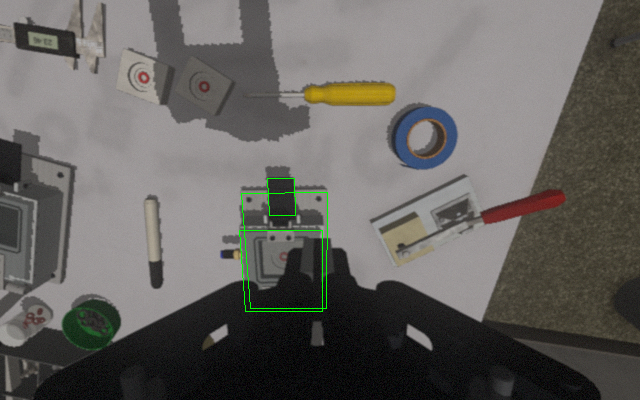

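Call:
move_arm(
  increments=[
    [[0,-0.009,-0.041,0],[0,-0.009,-0.041,0],[0,-0.009,-0.041,0],[0,-0.009,-0.041,0],[0.08,0,0,0],[0.08,0,0,0],[0.08,0,0,0],[0.08,0,0,0],[0.08,0,0,0],[0.08,0,0,0],[0.08,0,0,0],[0.08,0,0,0],[0.04,0,0,0],[0,0,0,0],[0,0,0,0]],
  ],
)

```text
t: 3.87
tool_pos: [0.4748, 0.136, 0.0753]
tool_rot: [-1.34, 1.12, 1.341]
contact_force: [1.4, 0.3, 0.6]
opening: 0.0001
```

```bash
sed -i 's/^C=.*/C=np.array([.575,.150]);A=.183/' where.py; python3 - <<'E'
from where import *
o,M=where()
im=ctrl.get_image("scene");i=im["pixels"][130:290,190:350,::-1];a=cv2.resize(i,None,fx=3.5,fy=3.5,interpolation=cv2.INTER_CUBIC)
cv2.imwrite("pics/s2.png",a)
E
```

```text
t 3.87 chamber xy -0.1011 0.0045 z 0.0753 yaw err deg -0.21 f [1.4  0.32 0.56]
```

View pics/s2.png

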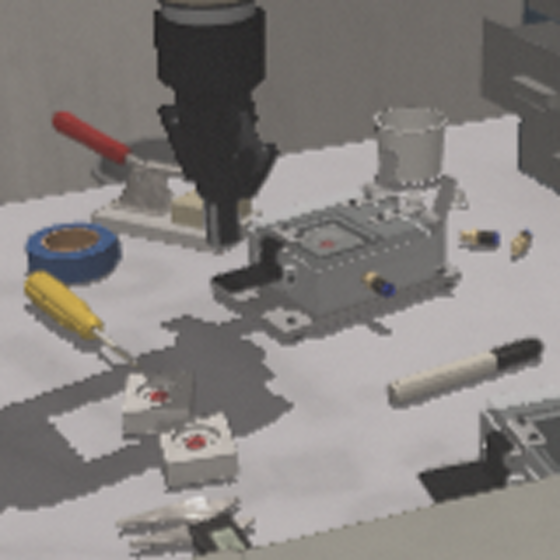

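Call:
move_arm(
  increments=[
    [[0,-0.004,-0.018,0],[0.02,0,0,0],[0.02,0,0,0],[0.02,0,0,0],[0.02,0,0,0],[0.02,0,0,0],[0,0,0,0],[0,0,0,0]],
  ],
)

```text
t: 4.58
tool_pos: [0.4763, 0.1319, 0.0498]
tool_rot: [-1.34, 1.12, 1.341]
contact_force: [0.4, -0.6, 0.1]
opening: -0.0002
```

Call:
move_arm(
  increments=[
    [[0.012,0,0,0],[0.012,0,0,0],[0,0,0,0],[0,0,0,0]],
  ],
)

```text
t: 4.92
tool_pos: [0.477, 0.1319, 0.0446]
tool_rot: [-1.34, 1.119, 1.34]
contact_force: [0.1, -0.6, 2.2]
opening: -0.0001
```

Call:
move_arm(
  increments=[
    [[0.01,0,0,0],[0.01,0,0,0],[0,0,0,0],[0,0,0,0]],
  ],
)

```text
t: 5.25
tool_pos: [0.4775, 0.132, 0.0399]
tool_rot: [-1.341, 1.118, 1.339]
contact_force: [1.6, 1.8, 4.1]
opening: 0.0
```

Call:
move_arm(
  increments=[
    [[0.006,0,0,0],[0,0,0,0],[0,0,0,0]],
  ],
)

```text
t: 5.5
tool_pos: [0.4776, 0.132, 0.0386]
tool_rot: [-1.341, 1.117, 1.338]
contact_force: [1.5, 0.7, 6.1]
opening: -0.0
```

```bash
cat > lid.py <<'E'
from where import *
def look(n,cam="scene"):
    o,M=where();im=ctrl.get_image(cam);i=im["pixels"][130:290,190:350,::-1];cv2.imwrite(f"pics/{n}.png",cv2.resize(i,None,fx=3.5,fy=3.5,interpolation=cv2.INTER_CUBIC))
    W=world(im);c,s=np.cos(A),np.sin(A)
    for r in ctrl.trace(cam,"chamber_a_lid")[:2]:
        P=W[r["region"]&(im["depth"]>0)];d=P[:,:2]-C;x=d@[c,s];y=d@[-s,c];k=(abs(y)<.05)&(abs(x)<.13)
        x,z=x[k],P[k,2]; th=np.arctan2(z-.053,.060-x)
        print(n,"lid score",round(r["score"],2),k.sum(),"x",np.percentile(x,[2,50,98]).round(3),"z",np.percentile(z,[2,50,98]).round(3),"angle",np.percentile(th,[10,50,90]).round(2))
E
python3 - <<'E'
from lid import *
look("s3")
E
```

```text
t 5.5 chamber xy -0.0991 0.0 z 0.0386 yaw err deg -0.22 f [1.53 0.74 6.09]
s3 lid score 0.71 358 x [-0.05  -0.004  0.059] z [0.058 0.084 0.102] angle [0.39 0.45 0.65]
```

Call:
move_arm(
  increments=[
    [[-0.02,0,0,0],[-0.03,0.005,0,0],[-0.03,0.01,0,0],[-0.04,0,0,0],[-0.04,0,0,0],[-0.04,0,0,0],[-0.02,0,0,0],[0,0,0,0],[0,0,0,0]],
  ],
)

```text
t: 6.35
tool_pos: [0.4731, 0.1312, 0.0933]
tool_rot: [-1.34, 1.118, 1.339]
contact_force: [-0.3, 0.2, -1.2]
opening: -0.0001
```

```bash
python3 - <<'E'
from lid import *
look("s4")
E
```

```text
t 6.35 chamber xy -0.1036 0.0001 z 0.0933 yaw err deg -0.22 f [-0.31  0.23 -1.18]
s4 lid score 0.54 367 x [-0.049 -0.004  0.057] z [0.058 0.084 0.102] angle [0.38 0.45 0.64]
```

View pics/s4.png

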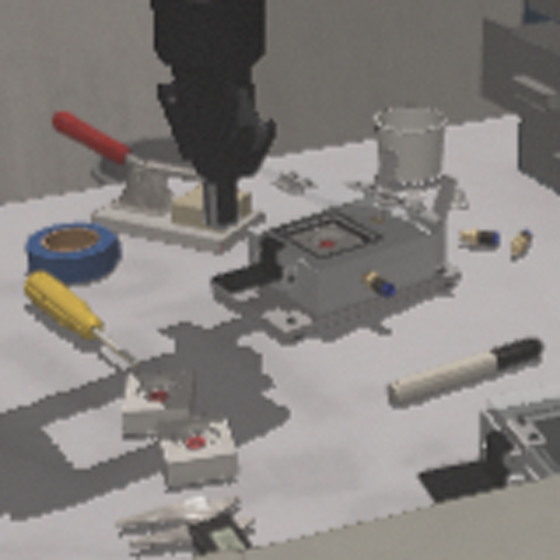

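Call:
move_arm(
  increments=[
    [[0,-0.03,0,0],[0,-0.03,0,0],[0,-0.03,0,0],[0,-0.02,0,0],[0,0,0,0],[0,0,0,0]],
  ],
)

```text
t: 6.95
tool_pos: [0.5003, 0.1361, 0.0926]
tool_rot: [-1.34, 1.119, 1.34]
contact_force: [0.3, -0.3, -0.0]
opening: 0.0005
```

Call:
move_arm(
  increments=[
    [[0,-0.012,0,0],[0,-0.012,0,0],[0,-0.012,0,0],[0,0,0,0],[0,0,0,0]],
  ],
)

```text
t: 7.37
tool_pos: [0.509, 0.1377, 0.0929]
tool_rot: [-1.34, 1.119, 1.34]
contact_force: [0.1, 0.4, 0.6]
opening: -0.0001
```

```bash
python3 - <<'E'
from lid import *
look("s5")
E
```

```text
t 7.37 chamber xy -0.0672 -0.0 z 0.0929 yaw err deg -0.22 f [0.06 0.39 0.63]
s5 lid score 0.89 316 x [-0.045  0.001  0.055] z [0.061 0.081 0.102] angle [0.39 0.46 0.64]
```

Call:
move_arm(
  increments=[
    [[0,-0.01,0,0],[0,-0.008,0,0],[-0.02,-0.011,0,0],[-0.025,-0.011,0,0],[-0.024,-0.013,0,0],[-0.024,-0.013,0,0],[0,0,0,0]],
  ],
)

```text
t: 8.05
tool_pos: [0.5248, 0.1407, 0.1173]
tool_rot: [-1.339, 1.121, 1.342]
contact_force: [-6.2, -1.2, 4.0]
opening: 0.0003
```

```bash
python3 - <<'E'
from lid import *
look("s6")
E
```

```text
t 8.05 chamber xy -0.0511 -0.0 z 0.1173 yaw err deg -0.21 f [-6.21 -1.22  3.98]
s6 lid score 0.43 163 x [-0.034  0.001  0.057] z [0.05  0.096 0.123] angle [0.53 0.63 0.78]
s6 lid score 0.35 1627 x [-0.094 -0.02   0.071] z [0.01  0.044 0.11 ] angle [-0.55 -0.14  0.62]
```

View pics/s6.png

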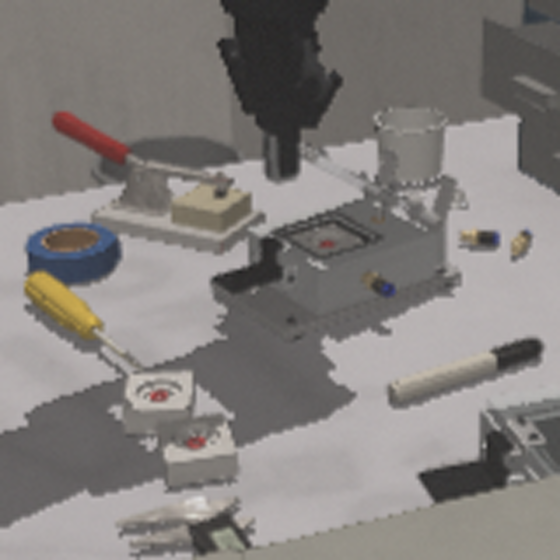

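Call:
move_arm(
  increments=[
    [[-0.024,0,0,0],[-0.025,-0.01,0,0],[-0.024,-0.014,0,0],[-0.022,-0.015,0,0],[-0.02,-0.016,0,0],[-0.02,-0.017,0,0]],
  ],
)

```text
t: 8.65
tool_pos: [0.5436, 0.144, 0.1507]
tool_rot: [-1.34, 1.118, 1.339]
contact_force: [-0.7, 0.1, 0.0]
opening: -0.0001
```

```bash
python3 - <<'E'
from lid import *
look("s7")
E
```

```text
t 8.65 chamber xy -0.032 -0.0002 z 0.1507 yaw err deg -0.22 f [-0.74  0.07  0.02]
s7 lid score 0.73 376 x [-0.017  0.015  0.055] z [0.053 0.102 0.143] angle [0.67 0.83 0.9 ]
```

Call:
move_arm(
  increments=[
    [[0,-0.018,0,0],[0,-0.022,0,0],[-0.006,-0.022,0,0],[-0.006,-0.022,0,0],[-0.006,-0.022,0,0],[-0.006,-0.022,0,0],[-0.006,-0.022,0,0],[-0.006,-0.022,0,0]],
  ],
)

```text
t: 9.42
tool_pos: [0.5858, 0.1517, 0.1589]
tool_rot: [-1.34, 1.119, 1.34]
contact_force: [-0.6, -0.9, 0.5]
opening: -0.0
```

```bash
python3 - <<'E'
from lid import *
look("s8")
E
```

```text
t 9.42 chamber xy 0.0109 -0.0003 z 0.1589 yaw err deg -0.22 f [-0.62 -0.88  0.54]
s8 lid score 0.66 631 x [0.024 0.04  0.056] z [0.055 0.107 0.162] angle [1.04 1.22 1.26]
```

View pics/s8.png

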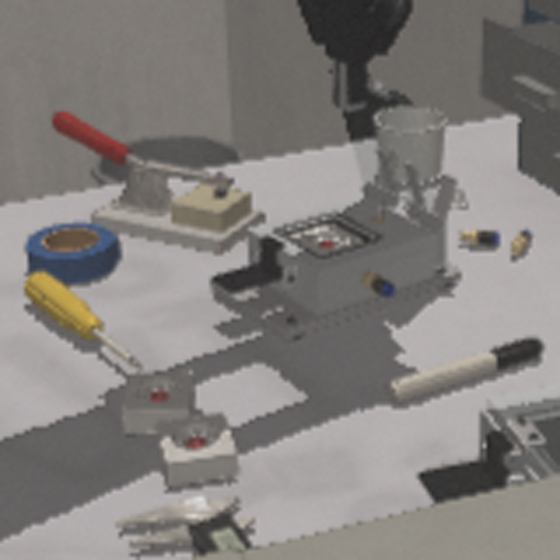

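Call:
move_arm(
  increments=[
    [[0,-0.014,0,0],[0,-0.016,0,0],[0,-0.016,0,0],[0,-0.016,0,0],[0,-0.016,0,0],[0,-0.016,0,0],[0,-0.016,0,0],[0,-0.016,0,0],[0,-0.016,0,0],[0,-0.014,0,0],[0,-0.012,0,0],[0,0,0,0]],
  ],
)

```text
t: 10.52
tool_pos: [0.627, 0.1591, 0.1588]
tool_rot: [-1.34, 1.119, 1.34]
contact_force: [-0.4, -0.3, -0.5]
opening: 0.0002
```

```bash
python3 - <<'E'
from lid import *
look("s9")
E
```

```text
t 10.52 chamber xy 0.0528 -0.0005 z 0.1588 yaw err deg -0.22 f [-0.44 -0.26 -0.54]
s9 lid score 0.76 784 x [0.055 0.061 0.07 ] z [0.057 0.109 0.165] angle [1.43 1.59 1.64]
```

Call:
move_arm(
  increments=[
    [[0,-0.01,0,0],[0,-0.012,0,0],[0,-0.012,0,0],[0,-0.012,0,0],[0,-0.012,0,0],[0,-0.012,0,0],[0,-0.008,0,0],[0,0,0,0],[0,0,0,0]],
  ],
)

```text
t: 11.37
tool_pos: [0.6457, 0.1625, 0.1587]
tool_rot: [-1.34, 1.119, 1.34]
contact_force: [-0.1, 0.4, -0.6]
opening: 0.0
```

```bash
python3 - <<'E'
from lid import *
look("s10")
E
```

```text
t 11.37 chamber xy 0.0718 -0.0006 z 0.1587 yaw err deg -0.21 f [-0.05  0.39 -0.58]
s10 lid score 0.62 885 x [0.056 0.075 0.096] z [0.057 0.106 0.162] angle [1.67 1.85 1.89]
```

Call:
move_arm(
  increments=[
    [[0,-0.01,0,0],[0,-0.01,0,0],[0,-0.008,0,0],[0,0,0,0],[0,0,0,0]],
  ],
)

```text
t: 11.88
tool_pos: [0.6527, 0.1638, 0.1588]
tool_rot: [-1.34, 1.119, 1.34]
contact_force: [-0.3, 0.9, 0.7]
opening: -0.0001
```

```bash
python3 - <<'E'
from lid import *
look("s11")
E
```

```text
t 11.88 chamber xy 0.0789 -0.0006 z 0.1588 yaw err deg -0.22 f [-0.32  0.9   0.69]
s11 lid score 0.7 823 x [0.058 0.074 0.093] z [0.058 0.104 0.157] angle [1.64 1.84 1.89]
```

Call:
move_arm(
  increments=[
    [[0,0.03,0,0],[0,0.06,0,0],[-0.06,0.06,0,0],[-0.1,0.06,0,0],[-0.1,0.08,0,0],[-0.1,0.1,0,0],[-0.05,0.1,0,0],[0,0.1,0,0],[0,0.1,0,0],[0,0.06,0,0],[0,0,0,0],[0,0,0,0]],
  ],
)

```text
t: 12.98
tool_pos: [0.4676, 0.1303, 0.2615]
tool_rot: [-1.341, 1.118, 1.339]
contact_force: [-0.4, 0.5, 0.2]
opening: -0.0
```

```bash
python3 - <<'E'
from lid import *
from fit import fit
look("s12")
im=ctrl.get_image("top");save(im,"t12")
for t in["waiting_block_1","marker","chamber_a"]: print(t,[np.round(r["pixel"]).tolist() for r in ctrl.trace("top",t)[:2]])
a=cv2.imread("pics/t12.png")[110:310,210:470];a=cv2.resize(a,None,fx=2,fy=2);b=cv2.imread("pics/s12.png");b=cv2.resize(b,(400,400))
cv2.imwrite("pics/m12.png",np.hstack([a[:,:400],b]))
E
```

```text
t 12.98 chamber xy -0.1092 0.0002 z 0.2615 yaw err deg -0.21 f [-0.36  0.5   0.18]
s12 lid score 0.6 1003 x [0.056 0.077 0.097] z [0.057 0.112 0.162] angle [1.66 1.85 1.89]
waiting_block_1 [[268.0, 339.0], [267.0, 314.0]]
marker [[192.0, 333.0], [272.0, 252.0]]
chamber_a [[196.0, 392.0], [180.0, 265.0]]
```

View pics/m12.png

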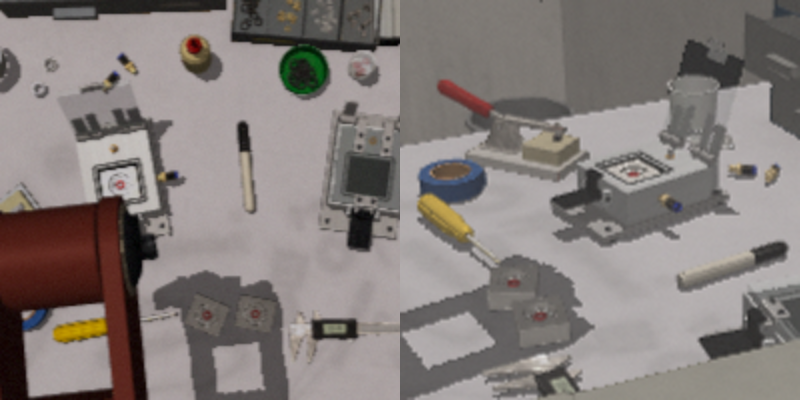

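The lid leans back past upright (left view, about 100,105), the block is in its pocket (120,185) and the other chamber is shut. Nothing else has moved.

```bash
python3 -c "
from station import ctrl
print(ctrl.finish_job())"
```

```text
the job is handed in; nothing more can be done
None
```

I opened the left chamber, the one with the block in it, and handed the job in at about 13 s of robot time. `finish_job` gave no verdict.

- **Release:** I pressed the tab down with the closed fingertips, at about 6 N. The lid sprang up to about 0.4 rad. I then let go of the tab, and it came back up.
- **Opening:** I pushed the lid's front edge back along its arc, past upright, to its stop. The highest force in the readings was about 7 N, early in the push. It was near zero at the stop.
- **Final checks:** with the arm clear, the lid measured a median of 1.85 rad. That is below the nominal 1.92, but the value did not change between the last push and the arm withdrawing. I took the gap as camera bias and the lid as resting on its stop.
- **Surroundings:** in the last pictures the block is in its pocket and the other chamber is shut. The opened chamber shows no visible shift. The waiting blocks and marker were within 2 pixels of where they started. The arm hid the tape roll in the last top view, but the scene view shows it in place.

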